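Scan the relish jar, then hold the topping station's lid at its balance point

ROBOT

A 6-joint arm with a two-finger parallel gripper is mounted at the origin on the work surface. World frame = base frame: x ahead of the robot, y to its left, z up, the work surface at z = 0. Lengths are in m, angles in rad, forces in N, time in s.
With the tool pointing down it reaches from about 0.375 to 0.9 m from the base axis. Payload 3.1 kg.
Tool frame: the origin (TCP) lies midway between the tips of the shut fingers; the grasp point (between the pads) lies pinch_z behind it (pinch_z is the distance from the TCP to the grasp point, in m); y points along the fingers, z is the direction in which the jaws open and shut, and the axes are right-handed (so a half turn about y gives the same grasp; the last joint's range is limited). The gripper opens to 87 mm and grips with 3 to 60 N. Pads are 19 mm wide; open, the fingers measure 117 mm over their backs; the gripper's body (75 mm by 190 mm) begins 51 mm behind the grasp point.
Start: joints at [0.93, 0.527, 1.433, -0, 1.181, -0.178], TCP at [0.278, 0.56, 0.223] pointing down, gripper open.
Joint ranges: [-3.08, 3.08], [-0.75, 2.2], [0.22, 2.44], [-1.43, 4.57], [0, 2.65], [-2.85, 2.85]. Speed limits (rad/s): [2.79, 2.79, 3.14, 3.14, 3.14, 3.14].

INTERFACE

Orientations are given as a unit quaternion [x, y, z, w].
In Python, from rig import get_obs, camera, hand_in, pinch_z gives the robot as it stands. The module is installed in compiled form; this text tells all that it offers.
- The arm moves only by the tool arm_command, never from a script. Its argument "plan" is a list of rows, each a list of 2 entries, a list of its own where there are three numbers: the shift along the world's x, y, z in units of 25 mm (1.0 is 25 mm), then the turn about the world's z in units of 5 degrees (1.0 is 5 degrees). A call has 1 to 5 rows; each row is the pose to reach, as a shift and turn from the pose commanded when the call began; what a row does not reach only later rows make up. A row lasts 1/10 s, in which the tool goes at most 50 mm and 8.59 degrees, less where a joint would pass 70% of its speed; a pose out of reach is approached as far as the arm can. A call with a gripper value outside its range is refused whole. "fingers" is the opening, from -1 (shut) to 1 (fully open), set as the call begins (left out, the last holds). The fingers move at their own pace and stop on an object; "force" is the grip in N (left out, the last holds). Time passes only in rows, so rows that repeat a pose let the fingers close. It gives the time, the measured TCP pose, the force and the opening at its end, in the units of the state.
- get_obs(): the state, without advancing time (a new reading comes with each control period).
- camera(name): name is "side" or "top" or "wrist"; returns a dict with "pixels" (480x640x3 uint8, red, green, blue), "camera_matrix" (3x3 intrinsics, pixels), "R" (3x3) and "t" (3): a world point X has camera coordinates R X + t. Camera axes: x right, y down, z forward; pixel columns grow to the right and rows downward; lengths in m; the calibration is good to about 2 mm. The wrist camera is an equidistant fisheye: a pixel r from the principal point sees the ray r / f radians off the axis. A picture is of the moment at which its call begins. There is no depth.
- hand_in(): hands the job in, once; it reports no verdict.
The state is a dict: "time": time; "q": joint angles; "joint_velocities": joint speeds; "joint_torque": joint torques, N m; "position": TCP position; "tool_rot": TCP orientation; "ft_force": force on the tool from outside, world axes, zero at the start; "moment": the same for the moment, N m; "grip_width": finger opening in m.
Only numpy, scipy, OpenCV 4.12 (cv2) and the standard library are available. Lean on these libraries where they do the work, as an engineer would, in place of code of your own. Each camera call takes 0.05 s, during which the arm holds its last target.

TASK

The relish jar is about to be emptied into the topping station, so book it out first: turn the jar where it stands, with the barcode label squarely facing the scanner's window, and let go of it. Then take the station's lid by its bar handle, swing it up gently to the point where it balances, practically upright, and finish while holding it still there in the gripper, so that it falls neither shut nor over backwards while a colleague uses both hands at the pans. Keep the jar standing, and leave everything else where it is.

Things in the scene. Friction and masses are not known exactly. Their poses are not given: they have to be found in the camera images.
- jar_center (a point): Centre of the glass relish jar in front of the scanner: 62 mm diameter, 108 mm high with its 60 mm wide, 18 mm high metal cap, 0.2 to 0.45 kg; the point is 54 mm up on its axis. Its x axis points level out through the middle of the barcode label; a 14 mm white paper seal strip runs from the label up over the cap's edge to the middle of the cap, so seen from above it points to the label. z is up.
- scanner_window (a point): Centre of the dark window of the grey scanner, a fixed block 120 mm wide, 90 mm deep, 142 mm high; the point is on its front face, 68 mm above the counter. The scanner looks along this point's -x axis at the jar, whose axis stands 85 to 105 mm in front, at most 8 mm aside. y level along the window, z up. The label faces it when the jar's x axis points here.
- station_hinge (a point): Middle of the hinge line of the fixed topping station, black with a sheet-steel lid (352 mm wide, 209 mm deep, open housing 130 mm high with three pans): its rear top edge, 135 mm above the counter. y along the hinge; x level, away from the station's front: housing and shut lid lie on the -x side. It does not turn with the lid.
- lid_handle (a point): Middle of the lid's round bar handle: 12 mm thick, 170 mm long, parallel to the hinge, on two posts 151 mm apart, its axis 41.5 mm above the lid's upper face and 20 mm in from its front edge. With the lid shut it lies 185 mm in front of the hinge line (-x of the hinge point) and 46.5 mm above it. This frame turns with the lid.
- lid (a joint): Lid angle: 0 shut (as at the start), grows as the front edge swings up and back, 1.57 plate upright, 2.0 rear stop. Plate 205 mm from hinge to front edge, 5 mm thick; 0.45 to 0.8 kg. The hinge is almost frictionless; through the handle's weight the lid balances at 1.52: let go below, it falls shut, above, it falls over backwards.
- shaker: Bystander: white seasoning shaker with a black top, 49 mm diameter, 135 mm high, beside the scanner. Origin under its centre.
- dip_cups: Bystander: stack of small white dip cups, 68 mm diameter, 64 mm high, on the scanner's other side. Origin under its centre.
- squeeze_a: Bystander: translucent squeeze bottle with a nozzle, 62 mm diameter, 200 mm high, at one side. Origin under its centre.
- squeeze_b: Bystander: white squeeze bottle with a nozzle, 62 mm diameter, 200 mm high, behind, near the middle. Origin under its centre.
- big_jar: Bystander: large glass jar with a metal cap, 100 mm diameter, 155 mm high, at one side. Origin under its centre.
- cup_stack: Bystander: stack of white cups upside down, 82 mm diameter, 175 mm high, behind, left of the middle. Origin under its centre.
- spoon: Bystander: serving spoon, 200 mm long, lying behind the topping station. Origin under its middle.
Mind the look-alikes: they are no part of the job. Leave any turquoise look-alike of the part that bears jar_center alone.

How it is judged:
By the outcome, as a careful person would: the job done as asked, in the order asked, and still so for the second after the job is handed in, while the arm keeps its last pose, push and grip.
It also fails if it takes over 72 s, if anything falls off the work surface, if the arm or the gripper's body presses on something with over 40 N, if the wrist force passes 120 N, or if a joint passes its speed limit or range.

## Working session

There is one attempt and no reset: what is moved stays moved. The work goes in short steps, Python scripts to look and compute and a tool call to move; the robot and the scene stay as the last step left them, time stands still between calls to the robot, and variables do not carry over. Pictures are saved under pics/ and viewed, and the job is handed in when it is done.

Besides the shell and the picture viewer there is one more tool, called after "Emit:" by a JSON object that holds its "fn" and its "kwargs". arm_command: Moves the arm, as the interface text tells. Its arguments: {"type":"object","properties":{"plan":{"type":"array"},"fingers":{"type":"number"},"force":{"type":"number"}},"required":["plan"]}

```bash
mkdir -p pics
python3 - <<'E'
from rig import get_obs, camera, pinch_z
import cv2,pickle
print(pinch_z); print(get_obs())
for n in ("top","side","wrist"):
    c=camera(n); pickle.dump(c,open(f"pics/{n}0.pkl","wb")); cv2.imwrite(f"pics/{n}0.png",c["pixels"][:,:,::-1])
    print(n,c["camera_matrix"],c["R"],c["t"])
E
```

```text
0.0187
{'time': 0.0, 'q': array([ 9.30549089e-01,  5.28479700e-01,  1.43389864e+00, -3.28370920e-05,
        1.18137712e+00, -1.78507175e-01]), 'joint_velocities': array([ 0.0003169 , -0.00250643,  0.00194857,  0.00049629,  0.00040091,
        0.00164963]), 'joint_torque': array([-1.01966998e-03, -4.40041280e+01, -1.76589096e+01,  6.32192334e-02,
        5.83365059e-02, -1.39189292e-04]), 'position': array([0.27798556, 0.55896252, 0.22156448]), 'tool_rot': array([ 0.68905196, -0.16209352,  0.16150448, -0.68764045]), 'ft_force': array([0.59500255, 0.82912672, 0.29477966]), 'moment': array([ 0.04010751, -0.0071581 ,  0.03052131]), 'grip_width': 0.0871451054609398}
top [[438.54222698   0.         322.00410021]
 [  0.         438.54222698 237.63215179]
 [  0.           0.           1.        ]] [[-2.69220375e-02 -9.99637453e-01 -4.08723374e-04]
 [-9.83836984e-01  2.65689072e-02 -1.77084394e-01]
 [ 1.77031052e-01 -4.36535553e-03 -9.84195585e-01]] [-0.00437157  0.58633873  1.20428914]
side [[501.67279672   0.         322.20926409]
 [  0.         501.67279672 234.03112404]
 [  0.           0.           1.        ]] [[ 0.85665662 -0.51577227 -0.0108814 ]
 [-0.29730125 -0.47633617 -0.82747557]
 [ 0.42160574  0.71209748 -0.56139628]] [-0.46916561  0.27566054  1.37405765]
wrist [[371.64829954   0.         323.90173152]
 [  0.         371.64829954 240.90338473]
 [  0.           0.           1.        ]] [[ 0.44591686  0.89507227 -0.00194324]
 [ 0.86597403 -0.43086926  0.25385166]
 [ 0.22637831 -0.11487953 -0.96724121]] [-0.62405128 -0.03021237  0.39122934]
```

View pics/top0.png

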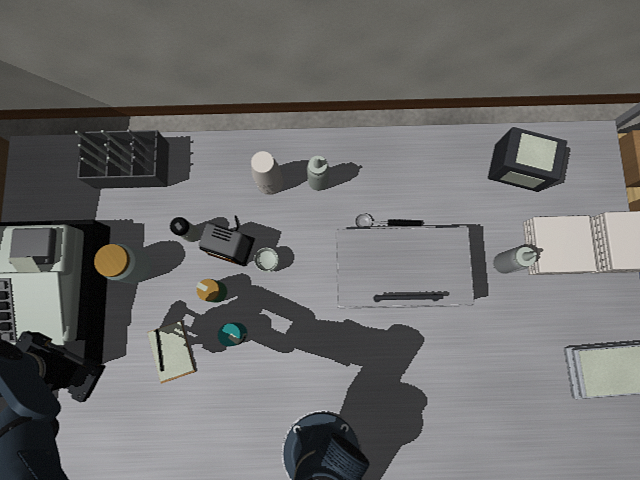

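View pics/side0.png

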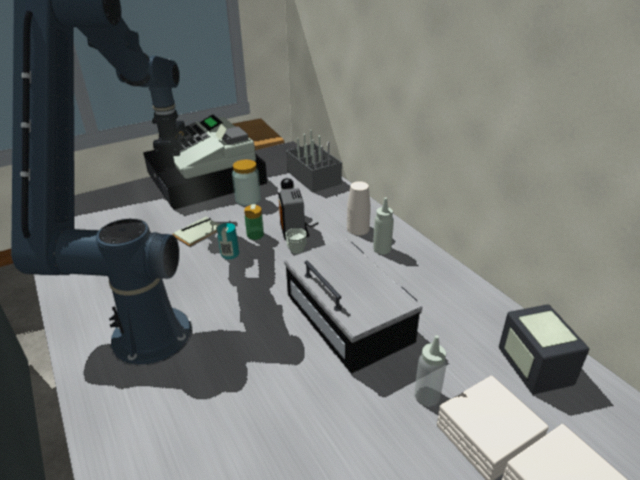

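View pics/wrist0.png

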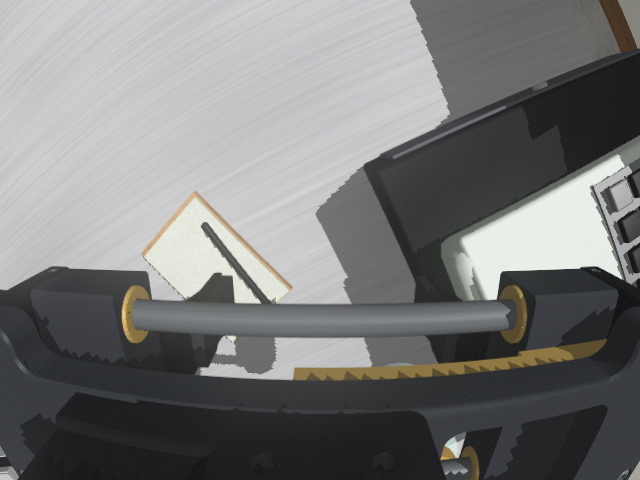

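Run:
```python
import cv2
a=cv2.imread("pics/top0.png")
b=a[200:350,160:310]; cv2.imwrite("pics/c1.png",cv2.resize(b,(600,600),interpolation=cv2.INTER_CUBIC))
b=a[210:320,325:485]; cv2.imwrite("pics/c2.png",cv2.resize(b,(800,550),interpolation=cv2.INTER_CUBIC))
a=cv2.imread("pics/side0.png")
b=a[160:270,210:330]; cv2.imwrite("pics/c3.png",cv2.resize(b,(600,550),interpolation=cv2.INTER_CUBIC))
```

```text
(no output)
```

View pics/c1.png

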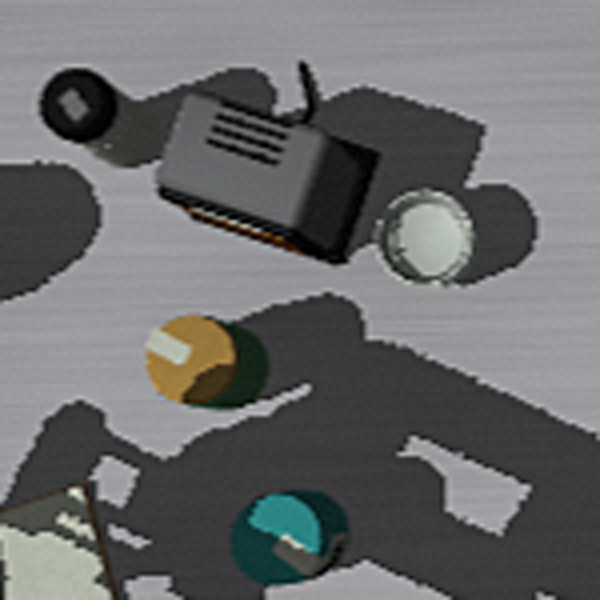

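View pics/c2.png

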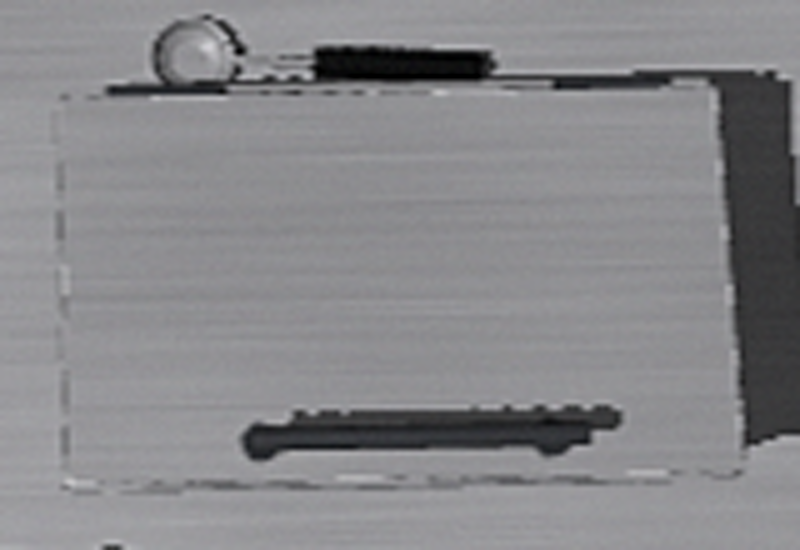

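View pics/c3.png

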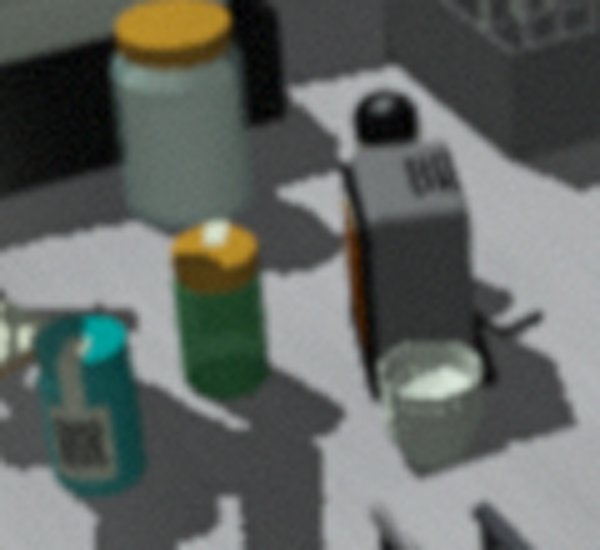

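```bash
cat > h.py <<'E'
import numpy as np, cv2, pickle
from scipy.spatial.transform import Rotation as Ro
def ray(c,u,v):
    K=c["camera_matrix"];R=c["R"];t=c["t"]
    d=R.T@np.array([(u-K[0,2])/K[0,0],(v-K[1,2])/K[1,1],1]); return -R.T@t,d
def atz(c,u,v,z):
    o,d=ray(c,u,v); return o+d*(z-o[2])/d[2]
def proj(c,P):
    P=np.atleast_2d(P); X=P@c["R"].T+c["t"]; K=c["camera_matrix"]
    return np.c_[X[:,0]/X[:,2]*K[0,0]+K[0,2],X[:,1]/X[:,2]*K[1,1]+K[1,2]]
E
python3 - <<'E'
from h import *
np.set_printoptions(precision=4,suppress=True)
T=pickle.load(open("pics/top0.pkl","rb"));S=pickle.load(open("pics/side0.pkl","rb"));W=pickle.load(open("pics/wrist0.pkl","rb"))
for n,c in zip("TSW",(T,S,W)): print(n,-c["R"].T@c["t"])
c1=lambda u,v:(160+u/4-.375,200+v/4-.375)
print("jar cap",atz(T,*c1(191,361),.108))
print("strip end",atz(T,*c1(148,346),.108)[:2],atz(T,*c1(187,356),.108)[:2])
for p in [(186,93),(160,190),(300,247),(325,130)]: print("scan top",p,atz(T,*c1(*p),.142)[:2])
for p in [(347,262),(380,150)]: print("scan bot",p,atz(T,*c1(*p),.0)[:2])
print("turq",atz(T,*c1(285,530),.108))
c2=lambda u,v:(325+u/5-.4,210+v/5-.4)
for p in [(60,97),(715,84),(745,474),(65,487)]: print("lid",p,atz(T,*c2(*p),.140))
for p in [(250,435),(590,435)]: print("bar",p,atz(T,*c2(*p),.1815))
q=[ 0.68905196, -0.16209352,  0.16150448, -0.68764045]
print(Ro.from_quat(q).as_matrix())
E
```

```text
T [ 0.3635 -0.0147  1.2891]
S [-0.0954 -1.0891  0.9944]
W [0.2159 0.5905 0.3849]
jar cap [0.4421 0.2909 0.108 ]
strip end [0.4529 0.3199] [0.4455 0.2937]
scan top (186, 93) [0.6183 0.2889]
scan top (160, 190) [0.5531 0.3048]
scan top (300, 247) [0.5126 0.2119]
scan top (325, 130) [0.5906 0.1959]
scan bot (347, 262) [0.519  0.2051]
scan bot (380, 150) [0.6024 0.1808]
turq [0.3296 0.2269 0.108 ]
lid (60, 97) [ 0.5926 -0.0594  0.14  ]
lid (715, 84) [ 0.5902 -0.4098  0.14  ]
lid (745, 474) [ 0.3839 -0.4077  0.14  ]
lid (65, 487) [ 0.3868 -0.0552  0.14  ]
bar (250, 435) [ 0.4092 -0.1473  0.1815]
bar (590, 435) [ 0.4046 -0.3176  0.1815]
[[ 0.8953 -0.0013  0.4455]
 [-0.4455 -0.0018  0.8953]
 [-0.0004 -1.     -0.0021]]
```

Emit:
{"fn": "arm_command", "kwargs": {"plan": [[[1.5,-1.5,1.5],0],[[3,-3.2,2],0],[[4.4,-4.8,2],0],[[5.8,-6.4,2],0],[[7.2,-8,2],0]]}}

```text
time: 0.65
position: [0.4391, 0.3812, 0.2725]
tool_rot: [-0.688, 0.162, -0.162, 0.689]
ft_force: [0.7, 0.6, 0.4]
grip_width: 0.0872
```

Emit:
{"fn": "arm_command", "kwargs": {"plan": [[[1.4,-1.6,0],0],[[2.6,-3.2,0],0],[[3.6,-4.4,0],0],[[4,-5,0],0],[[4,-5,0],0]]}}

```text
time: 1.15
position: [0.5394, 0.2556, 0.2718]
tool_rot: [0.688, -0.163, 0.163, -0.688]
ft_force: [-0.3, 0.2, 1.0]
grip_width: 0.0873
```

Run:
```python
from rig import get_obs, camera
import cv2,pickle
c=camera("wrist"); pickle.dump(c,open(f"pics/wrist1.pkl","wb")); cv2.imwrite(f"pics/wrist1.png",c["pixels"][:,:,::-1])
o=get_obs();print(o["time"],o["position"],o["ft_force"])
```

```text
1.2 [0.53793816 0.25726466 0.27181517] [-0.19699647  0.40203001  0.229893  ]
```

View pics/wrist1.png

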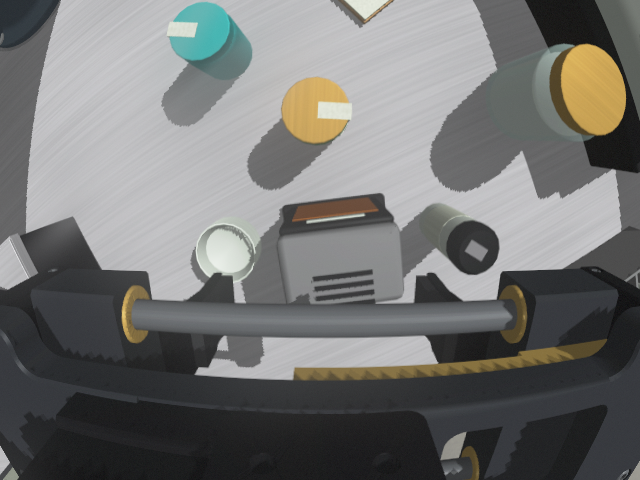

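Run:
```python
import cv2
a=cv2.imread("pics/wrist1.png")
b=a[60:240,240:440]; cv2.imwrite("pics/c4.png",cv2.resize(b,(800,720),interpolation=cv2.INTER_CUBIC)[:600])
b=a[170:310,260:420]; cv2.imwrite("pics/c5.png",cv2.resize(b,(640,560),interpolation=cv2.INTER_CUBIC))
```

```text
(no output)
```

View pics/c4.png

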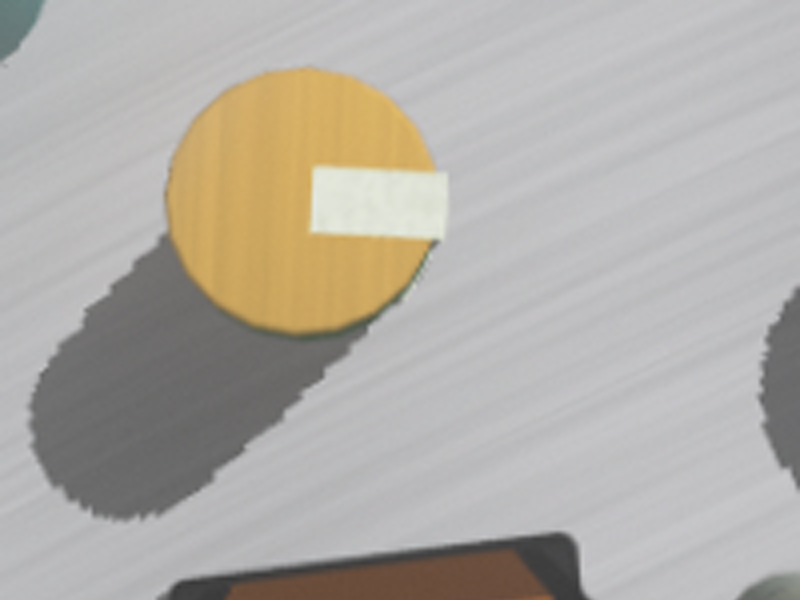

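View pics/c5.png

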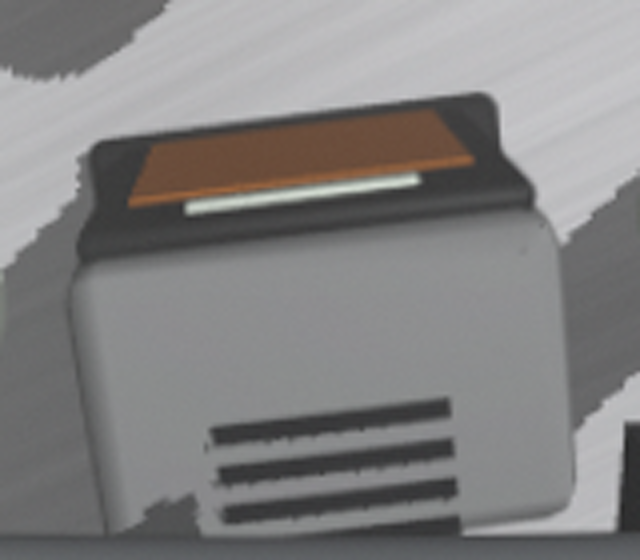

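```bash
cat >> h.py <<'E'
def fray(c,u,v):
    K=c["camera_matrix"];R=c["R"];t=c["t"]
    x=np.array([(u-K[0,2])/K[0,0],(v-K[1,2])/K[1,1]]);r=np.hypot(*x)
    d=np.r_[x/r*np.sin(r),np.cos(r)] if r>0 else np.array([0,0,1.]); return -R.T@t,R.T@d
def fatz(c,u,v,z):
    o,d=fray(c,u,v); return o+d*(z-o[2])/d[2]
E
python3 - <<'E'
from h import *
np.set_printoptions(precision=4,suppress=True)
W=pickle.load(open("pics/wrist1.pkl","rb"))
print(-W["R"].T@W["t"])
c4=lambda u,v:(240+u/4-.375,60+v/4-.375)
c5=lambda u,v:(260+u/4-.375,170+v/4-.375)
def seg(f,a,b,z):
    A=fatz(W,*f(*a),z);B=fatz(W,*f(*b),z);d=B-A
    print(a,b,A[:2],B[:2],"len",np.hypot(*d[:2]).round(4),"ang",np.degrees(np.arctan2(d[1],d[0])).round(2))
pts=[fatz(W,*c4(*p),.108)[:2] for p in [(166,195),(437,190),(305,67),(300,333),(210,105),(400,107),(205,292),(397,300)]]
P=np.array(pts);A=np.c_[2*P,np.ones(len(P))];s=np.linalg.lstsq(A,(P**2).sum(1),rcond=None)[0];print("cap c",s[:2],"r",np.sqrt(s[2]+s[0]**2+s[1]**2))
seg(c4,(313,166),(447,172),.1085);seg(c4,(311,232),(445,240),.1085);seg(c4,(312,199),(446,206),.1085)
seg(c5,(212,429),(450,400),.142);seg(c5,(218,473),(453,440),.142);seg(c5,(222,513),(457,482),.142)
seg(c5,(85,262),(535,215),.142)
seg(c5,(185,210),(420,180),.11);seg(c5,(130,205),(473,160),.1);seg(c5,(155,145),(437,110),.03)
seg(c5,(97,142),(493,95),.0)
for p in [(330,82)]:print(p)
E
```

```text
[0.4772 0.2872 0.435 ]
cap c [0.4454 0.2947] r 0.029593657189514583
(313, 166) (447, 172) [0.4397 0.3   ] [0.4538 0.3254] len 0.029 ang 61.06
(311, 232) (445, 240) [0.4526 0.293 ] [0.4671 0.3183] len 0.0291 ang 60.15
(312, 199) (446, 206) [0.4462 0.2965] [0.4604 0.3218] len 0.029 ang 60.6
(212, 429) (450, 400) [0.5694 0.23  ] [0.5862 0.2774] len 0.0503 ang 70.51
(218, 473) (453, 440) [0.5789 0.2266] [0.5947 0.2743] len 0.0503 ang 71.66
(222, 513) (457, 482) [0.5875 0.2231] [0.6039 0.2711] len 0.0507 ang 71.16
(85, 262) (535, 215) [0.5257 0.2233] [0.558  0.3097] len 0.0922 ang 69.46
(185, 210) (420, 180) [0.5306 0.2421] [0.548  0.2921] len 0.0529 ang 70.79
(130, 205) (473, 160) [0.5254 0.2299] [0.5514 0.3053] len 0.0797 ang 70.99
(155, 145) (437, 110) [0.5236 0.232 ] [0.5497 0.306 ] len 0.0784 ang 70.57
(97, 142) (493, 95) [0.5184 0.213 ] [0.5584 0.3244] len 0.1184 ang 70.26
(330, 82)
```

The relish jar is the gold-capped green jar: (316,110) in the wrist view and (208,290) in the top view. The turquoise one at (200,30) and the big jar at (590,90) are the look-alikes. The enlarged crop shows the white strip pointing right while the scanner lies below, so the jar needs a turn of about -77°.

Emit:
{"fn": "arm_command", "kwargs": {"plan": [[[-0.7,0.3,-0.5],1.6],[[-1.5,0.6,-1.1],3.2],[[-2.3,0.9,-1.7],4.8],[[-3,1.2,-2.3],6.4],[[-3.7,1.5,-2.9],8]]}}

```text
time: 1.7
position: [0.4428, 0.2972, 0.1993]
tool_rot: [-0.702, -0.086, 0.087, 0.702]
ft_force: [0.0, -0.7, 1.1]
grip_width: 0.0869
```

Emit:
{"fn": "arm_command", "kwargs": {"plan": [[[0,0,0],1],[[0,0,0],1],[[0,0,0],1]]}}

```text
time: 2.0
position: [0.445, 0.2965, 0.2001]
tool_rot: [-0.698, -0.114, 0.114, 0.698]
ft_force: [0.1, 0.1, 0.7]
grip_width: 0.087
```

Run:
```python
from h import *
from rig import get_obs, camera
c=camera("wrist"); pickle.dump(c,open(f"pics/wrist2.pkl","wb")); cv2.imwrite(f"pics/wrist2.png",c["pixels"][:,:,::-1])
o=get_obs();print(o["time"],o["position"],o["ft_force"],o["q"]);m=Ro.from_quat(o["tool_rot"]).as_matrix();print(m, np.degrees(np.arctan2(m[1,2],m[0,2])))
c=camera("top"); pickle.dump(c,open(f"pics/top1.pkl","wb")); cv2.imwrite(f"pics/top1.png",cv2.resize(c["pixels"][200:350,140:300,::-1],(800,750))[:600])
```

```text
2.05 [0.44545464 0.29620969 0.20022396] [0.07962722 0.2697864  0.30234679] [ 3.77606698e-01  4.35724612e-01  1.68348538e+00  3.98931294e-04
  1.02128871e+00 -1.51680178e+00]
[[ 9.48158662e-01  8.91483871e-04 -3.17796094e-01]
 [ 3.17795529e-01  7.19583484e-04  9.48158997e-01]
 [ 1.07394927e-03 -9.99999344e-01  3.98969725e-04]] 108.52969573345243
```

View pics/wrist2.png

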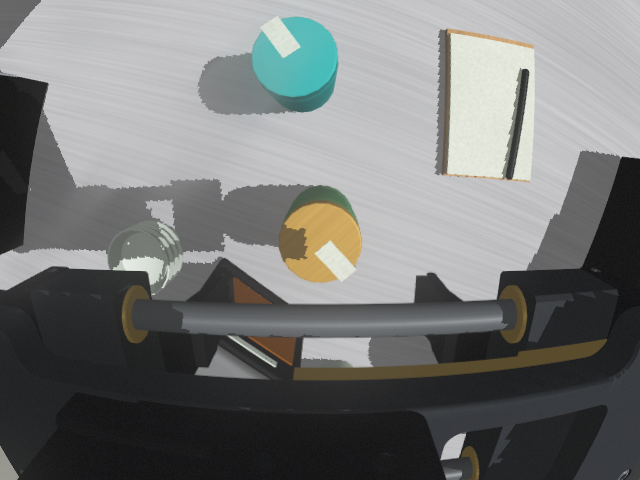

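View pics/top1.png

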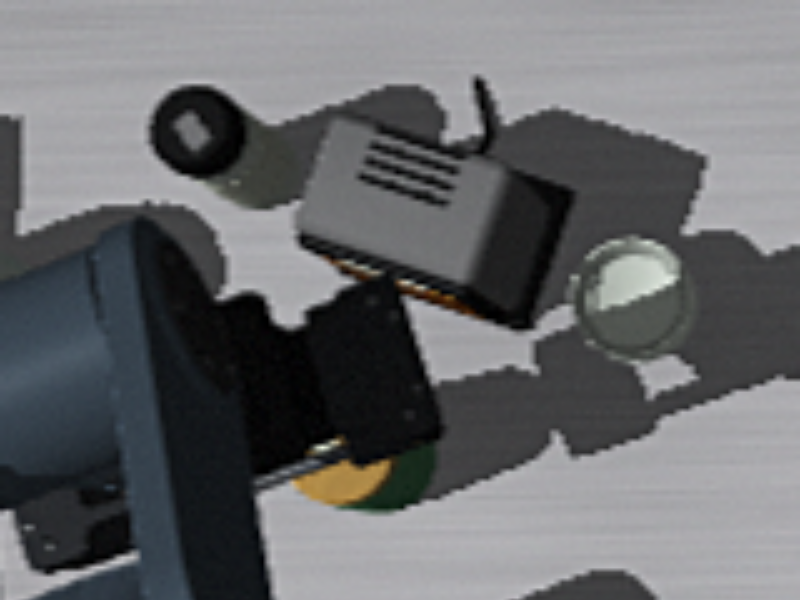

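Run:
```python
from h import *
a=cv2.imread("pics/wrist2.png")
cv2.imwrite("pics/c6.png",cv2.resize(a[180:320,200:380],(720,560),interpolation=cv2.INTER_CUBIC))
W=pickle.load(open("pics/wrist2.pkl","rb"))
print(-W["R"].T@W["t"], fatz(W,320.5,242.5,.108), fatz(W,320.5,203,.108), fatz(W,320.5,282,.108),fatz(W,279,242,.108), fatz(W,361.5,242,.108))
```

```text
[0.37888032 0.27504961 0.36324901] [0.44447164 0.29434105 0.108     ] [0.41755088 0.28537975 0.108     ] [0.47298114 0.30381135 0.108     ] [0.45355322 0.26611118 0.108     ] [0.43483282 0.32193937 0.108     ]
```

View pics/c6.png

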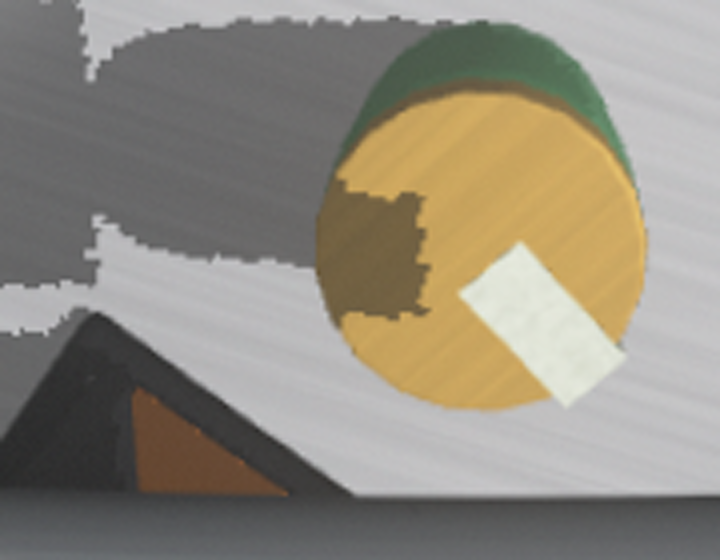

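Emit:
{"fn": "arm_command", "kwargs": {"plan": [[[0,-0.07,-1],0],[[0,-0.07,-2.2],0],[[0,-0.07,-3.4],0],[[0,-0.07,-4.4],0],[[0,-0.07,-4.9],0]]}}

```text
time: 2.6
position: [0.4451, 0.293, 0.0756]
tool_rot: [0.698, 0.113, -0.114, -0.698]
ft_force: [-0.6, 0.3, -0.7]
grip_width: 0.0872
```

Emit:
{"fn": "arm_command", "kwargs": {"plan": [[[0,0,0],0],[[0,0,0],0],[[0,0,0],0],[[0,0,0],0],[[0,0,0],0]], "fingers": 0.3, "force": 12}}

```text
time: 3.1
position: [0.4465, 0.2939, 0.0784]
tool_rot: [-0.698, -0.115, 0.113, 0.698]
ft_force: [-0.3, 1.2, 3.6]
grip_width: 0.0611
```

Emit:
{"fn": "arm_command", "kwargs": {"plan": [[[0,0,0],0],[[0,0,0],-0.5],[[0,0,0],-1.5],[[0,0,0],-2.7],[[0,0,0],-4]], "fingers": -0.2, "force": 20}}

```text
time: 3.6
position: [0.4467, 0.2937, 0.0784]
tool_rot: [-0.707, 0.009, -0.011, 0.707]
ft_force: [-0.1, 0.7, 5.4]
grip_width: 0.0606
```

Emit:
{"fn": "arm_command", "kwargs": {"plan": [[[0,0,0],-1.3],[[0,0,0],-2.6],[[0,0,0],-3.9],[[0,0,0],-5.2],[[0,0,0],-6.5]]}}

```text
time: 4.1
position: [0.4467, 0.2936, 0.0784]
tool_rot: [-0.675, 0.207, -0.209, 0.676]
ft_force: [-0.5, 0.0, 6.2]
grip_width: 0.0606
```

Emit:
{"fn": "arm_command", "kwargs": {"plan": [[[0,0,0],-1.3],[[0,0,0],-2.6],[[0,0,0],-3.8],[[0,0,0],-4.6],[[0,0,0],-5]]}}

```text
time: 4.6
position: [0.4466, 0.2935, 0.0784]
tool_rot: [-0.615, 0.348, -0.349, 0.616]
ft_force: [0.0, -0.2, 6.7]
grip_width: 0.0605
```

Emit:
{"fn": "arm_command", "kwargs": {"plan": [[[0,0,0],0],[[0,0,0],0]]}}

```text
time: 4.8
position: [0.4466, 0.2935, 0.0784]
tool_rot: [-0.615, 0.347, -0.349, 0.616]
ft_force: [0.2, 0.1, 5.9]
grip_width: 0.0607
```

Run:
```python
from h import *
from rig import get_obs, camera
c=camera("wrist"); pickle.dump(c,open(f"pics/wrist3.pkl","wb")); cv2.imwrite(f"pics/wrist3.png",c["pixels"][:,:,::-1])
o=get_obs();print(o["time"],o["position"],o["ft_force"],o["q"],o["grip_width"]);m=Ro.from_quat(o["tool_rot"]).as_matrix();print(np.degrees(np.arctan2(m[1,2],m[0,2])))
```

```text
4.85 [0.44659981 0.29354533 0.07841671] [ 1.21293343 -0.64377079  6.56955396] [ 3.72441616e-01  6.25170301e-01  1.78153877e+00 -4.56136915e-04
  7.32597516e-01 -1.68814884e-01] 0.060814404558762754
31.031165980247334
```

View pics/wrist3.png

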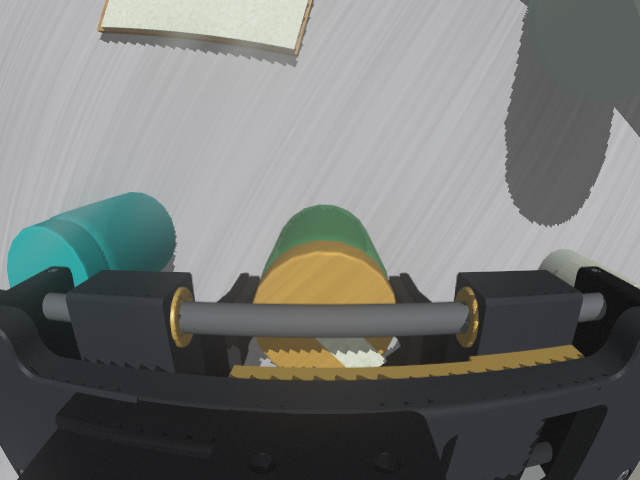

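Emit:
{"fn": "arm_command", "kwargs": {"plan": [[[0,0,0],0],[[0,0,0],0],[[0,0,0],0],[[0,0,0],0]], "fingers": 1}}

```text
time: 5.25
position: [0.4454, 0.2933, 0.077]
tool_rot: [0.616, -0.348, 0.348, -0.615]
ft_force: [0.8, 0.8, 0.9]
grip_width: 0.0832
```

Emit:
{"fn": "arm_command", "kwargs": {"plan": [[[0,0,0.5],0],[[0,0,1.5],0],[[0,0,2.7],0],[[0,0,4],0],[[0,0,5],0]]}}

```text
time: 5.75
position: [0.446, 0.2936, 0.2049]
tool_rot: [-0.615, 0.347, -0.348, 0.616]
ft_force: [0.1, -0.2, 0.2]
grip_width: 0.087
```

Emit:
{"fn": "arm_command", "kwargs": {"plan": [[[0.5,-1,1],1],[[1.5,-2,2],2.4],[[2.7,-2.3,2],4],[[3.5,-2.3,2],5.6],[[3.6,-2.3,2],6.4]]}}

```text
time: 6.25
position: [0.5386, 0.2352, 0.2536]
tool_rot: [-0.687, 0.163, -0.165, 0.688]
ft_force: [-0.5, 0.4, -0.0]
grip_width: 0.0871
```

Emit:
{"fn": "arm_command", "kwargs": {"plan": [[[0,0,0],0],[[0,0,0],0],[[0,0,0],0]]}}

```text
time: 6.55
position: [0.5349, 0.236, 0.2524]
tool_rot: [0.688, -0.165, 0.165, -0.688]
ft_force: [0.1, -0.3, -0.7]
grip_width: 0.0869
```

Run:
```python
from h import *
from rig import get_obs, camera
c=camera("wrist"); pickle.dump(c,open(f"pics/wrist4.pkl","wb")); cv2.imwrite(f"pics/wrist4.png",c["pixels"][:,:,::-1])
a=c["pixels"][:,:,::-1]
cv2.imwrite("pics/c7.png",cv2.resize(a[20:170,220:420],(800,600),interpolation=cv2.INTER_CUBIC))
o=get_obs();print(o["time"],o["position"],o["ft_force"],o["q"],o["grip_width"]);m=Ro.from_quat(o["tool_rot"]).as_matrix();print(np.degrees(np.arctan2(m[1,2],m[0,2])))
```

```text
6.6 [0.53492414 0.23606479 0.2524278 ] [-0.10876373 -0.57488279 -0.02078401] [ 2.24579955e-01  4.40053938e-01  1.50156810e+00  3.76904119e-05
  1.20045059e+00 -8.75446778e-01] 0.08688097490445724
63.02611017488838
```

View pics/wrist4.png

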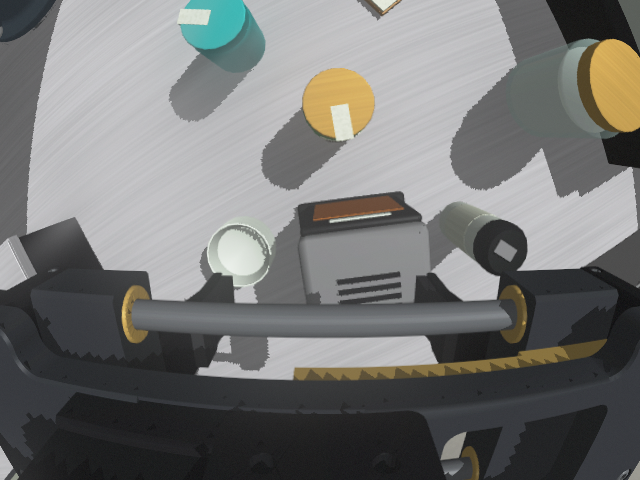

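View pics/c7.png

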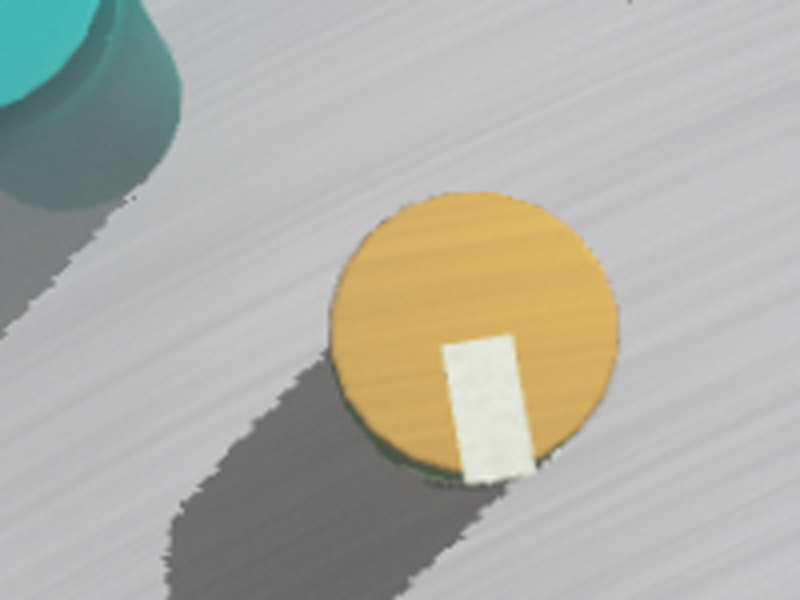

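Run:
```python
from h import *
np.set_printoptions(precision=4,suppress=True)
W=pickle.load(open("pics/wrist4.pkl","rb"))
a=cv2.imread("pics/wrist4.png")
cv2.imwrite("pics/c8.png",cv2.resize(a[180:310,280:440],(800,650),interpolation=cv2.INTER_CUBIC)[:600])
f=lambda u,v:(220+u/4-.375,20+v/4-.375)
def seg(a,b,z):
    A=fatz(W,*f(*a),z);B=fatz(W,*f(*b),z);d=B-A
    print(a,b,A[:2],B[:2],"len",np.hypot(*d[:2]).round(4),"ang",np.degrees(np.arctan2(d[1],d[0])).round(2))
seg((443,347),(466,484),.1085);seg((512,335),(535,470),.1085)
P=np.array([fatz(W,*f(*p),.108)[:2] for p in [(330,320),(619,325),(472,191),(370,223),(572,223),(373,430),(583,420)]])
A=np.c_[2*P,np.ones(len(P))];s=np.linalg.lstsq(A,(P**2).sum(1),rcond=None)[0];print("cap c",s[:2],"r",np.sqrt(s[2]+s[0]**2+s[1]**2))
```

```text
(443, 347) (466, 484) [0.4463 0.2872] [0.4737 0.2785] len 0.0288 ang -17.58
(512, 335) (535, 470) [0.4503 0.3009] [0.4774 0.2925] len 0.0284 ang -17.32
cap c [0.4452 0.2948] r 0.02969603583159514
```

View pics/c8.png

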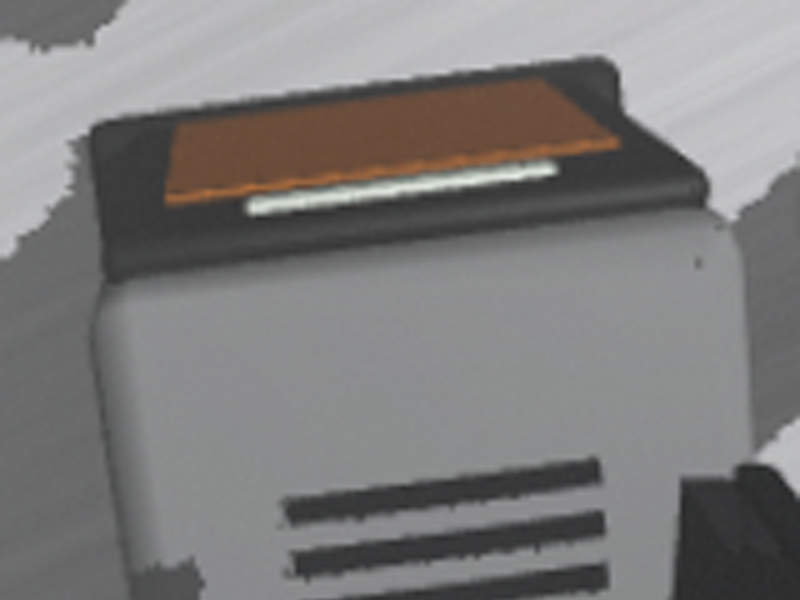

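The strip points at -17.4° after the release; pointing at the window needs about -16.2° and square-on about -19.2°. The jar centre has not moved. Next is the lid.

Emit:
{"fn": "arm_command", "kwargs": {"plan": [[[-0.2,-1,0.5],-1],[[-0.5,-2.6,1],-2.1],[[-0.8,-4.4,1.5],-3.2],[[-1.1,-6.2,2],-4.3],[[-1.5,-8,2.4],-5.4]]}}

```text
time: 7.1
position: [0.4977, 0.0347, 0.3132]
tool_rot: [-0.63, 0.321, -0.322, 0.63]
ft_force: [1.6, -0.9, 0.3]
grip_width: 0.0871
```

Emit:
{"fn": "arm_command", "kwargs": {"plan": [[[-0.4,-1.8,0.2],-1.1],[[-0.8,-3.6,0.4],-2.2],[[-1.2,-5.4,0.6],-3.3],[[-1.6,-7.2,0.8],-4.4],[[-2,-9,0.8],-5.5]]}}

```text
time: 7.6
position: [0.4476, -0.1905, 0.3333]
tool_rot: [-0.535, 0.462, -0.463, 0.535]
ft_force: [0.2, -0.2, -0.3]
grip_width: 0.0872
```

Emit:
{"fn": "arm_command", "kwargs": {"plan": [[[-0.3,-1.8,0],-0.5],[[-0.6,-3.6,0],-1],[[-0.9,-5.2,0],-1.5],[[-0.9,-6.6,0],-1.9],[[-0.9,-7.4,0],-1.9]]}}

```text
time: 8.1
position: [0.4251, -0.3767, 0.3322]
tool_rot: [0.495, -0.505, 0.505, -0.495]
ft_force: [0.2, 0.5, -0.4]
grip_width: 0.0874
```

Emit:
{"fn": "arm_command", "kwargs": {"plan": [[[0,0,0],0],[[0,0,0],0],[[0,0,0],0]]}}

```text
time: 8.4
position: [0.4257, -0.3723, 0.3322]
tool_rot: [-0.496, 0.504, -0.503, 0.496]
ft_force: [0.1, 0.5, 0.4]
grip_width: 0.0871
```

Run:
```python
from h import *
from rig import get_obs, camera
c=camera("wrist"); pickle.dump(c,open(f"pics/wrist5.pkl","wb")); cv2.imwrite(f"pics/wrist5.png",c["pixels"][:,:,::-1])
o=get_obs();print(o["time"],o["position"],o["ft_force"],o["q"],o["grip_width"]);m=Ro.from_quat(o["tool_rot"]).as_matrix();print(np.degrees(np.arctan2(m[1,2],m[0,2])))
```

```text
8.45 [ 0.42576159 -0.37239017  0.33237615] [-0.45197182  0.41986154 -0.55553724] [-9.16308056e-01  3.37122175e-01  1.43816241e+00  2.95043498e-04
  1.36709484e+00 -9.01004524e-01] 0.08714492088185166
-0.8802480794125598
```

View pics/wrist5.png

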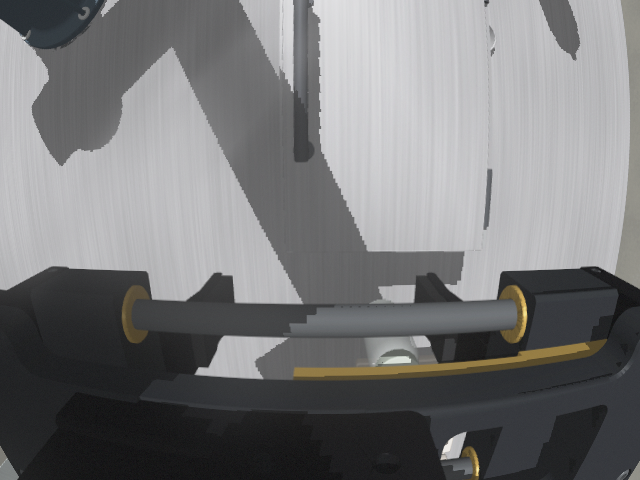

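Emit:
{"fn": "arm_command", "kwargs": {"plan": [[[-0.1,0.8,0],0],[[-0.2,1.8,0],0],[[-0.4,2.4,0],0],[[-0.4,2.4,0],0],[[-0.4,2.4,0],0]]}}

```text
time: 8.95
position: [0.416, -0.3142, 0.3329]
tool_rot: [0.496, -0.503, 0.505, -0.496]
ft_force: [0.6, -0.9, -0.0]
grip_width: 0.0871
```

Run:
```python
from h import *
from rig import get_obs, camera
c=camera("wrist"); pickle.dump(c,open(f"pics/wrist6.pkl","wb")); cv2.imwrite(f"pics/wrist6.png",c["pixels"][:,:,::-1])
o=get_obs();print(o["time"],o["position"],o["ft_force"],o["q"],o["grip_width"]);m=Ro.from_quat(o["tool_rot"]).as_matrix();print(np.degrees(np.arctan2(m[1,2],m[0,2])))
a=c["pixels"][:,:,::-1]
cv2.imwrite("pics/c9.png",cv2.resize(a[60:300,250:550],(750,600),interpolation=cv2.INTER_CUBIC)[:600])
```

```text
9.0 [ 0.41608281 -0.3147029   0.33271487] [-0.40175397 -0.65326351 -0.08598895] [-8.61711340e-01  2.67458606e-01  1.54101842e+00 -4.25063248e-04
  1.33130320e+00 -8.45289826e-01] 0.08695559058228829
-0.9350860692097444
```

View pics/c9.png

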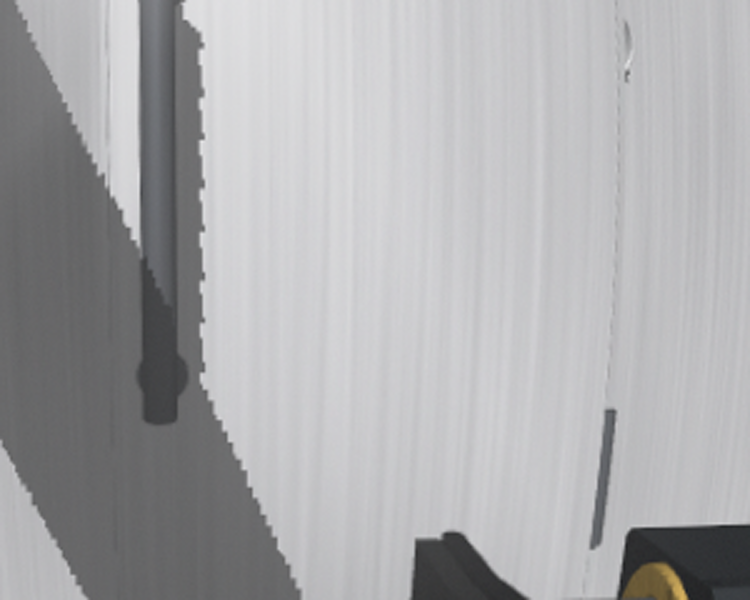

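Run:
```python
from h import *
np.set_printoptions(precision=4,suppress=True)
a=cv2.imread("pics/wrist6.png")
cv2.imwrite("pics/c10.png",cv2.resize(a[0:240,220:400],(600,800),interpolation=cv2.INTER_CUBIC)[:600])
W=pickle.load(open("pics/wrist6.pkl","rb"))
f=lambda u,v:(250+u/2.5-.3,60+v/2.5-.3)
for p in [(160,423),(160,410),(159,200),(159.5,20)]:
    print("bar",fatz(W,*f(*p),.1815))
for p in [(616,120),(613,300),(609,410)]:
    print("rear",fatz(W,*f(*p),.140))
for p in [(107,60),(107,150),(112,500)]:
    print("front",fatz(W,*f(*p),.140))
```

```text
bar [ 0.4069 -0.3165  0.1815]
bar [ 0.407  -0.3119  0.1815]
bar [ 0.4081 -0.2398  0.1815]
bar [ 0.4093 -0.1779  0.1815]
rear [ 0.5923 -0.2015  0.14  ]
rear [ 0.5926 -0.2761  0.14  ]
rear [ 0.5942 -0.3226  0.14  ]
front [ 0.3883 -0.1844  0.14  ]
front [ 0.3877 -0.2194  0.14  ]
front [ 0.3856 -0.3574  0.14  ]
```

View pics/c10.png

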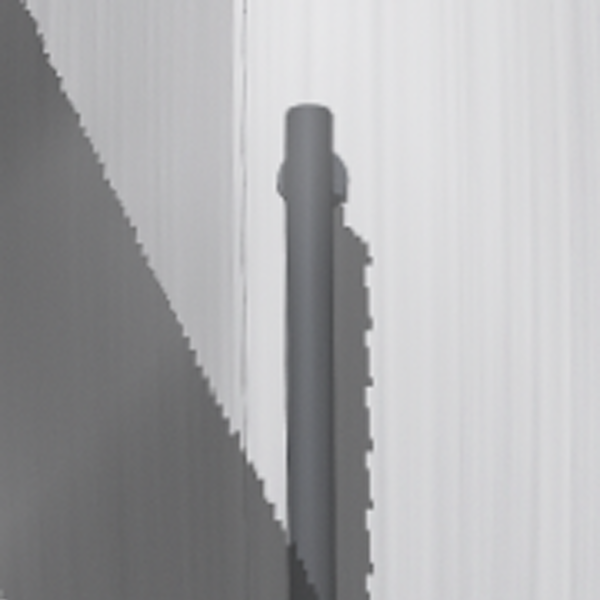

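Emit:
{"fn": "arm_command", "kwargs": {"plan": [[[-0.1,1,0],0],[[-0.2,2.2,-0.5],0],[[-0.33,3.1,-1.4],0],[[-0.33,3.3,-2.6],0],[[-0.33,3.3,-3.8],0]]}}

```text
time: 9.5
position: [0.408, -0.2318, 0.2369]
tool_rot: [0.496, -0.503, 0.505, -0.496]
ft_force: [-0.1, 0.3, 0.0]
grip_width: 0.0872
```

Emit:
{"fn": "arm_command", "kwargs": {"plan": [[[0,0,-1],0],[[0,0,-2],0],[[0,0,-2.6],0],[[0,0,-3],0],[[0,0,-3],0]]}}

```text
time: 10.0
position: [0.4072, -0.232, 0.1611]
tool_rot: [-0.496, 0.505, -0.504, 0.496]
ft_force: [-0.4, 1.7, 0.2]
grip_width: 0.0869
```

Run:
```python
from h import *
from rig import get_obs, camera
o=get_obs();print(o["time"],o["position"],o["ft_force"],o["q"],o["grip_width"]);m=Ro.from_quat(o["tool_rot"]).as_matrix();print(np.degrees(np.arctan2(m[1,2],m[0,2])))
a=camera("wrist")["pixels"][:,:,::-1]
cv2.imwrite("pics/w7.png",a)
c=camera("side"); a=c["pixels"][:,:,::-1]
cv2.imwrite("pics/s7.png",cv2.resize(a[180:380,200:440],(720,600),interpolation=cv2.INTER_CUBIC))
```

```text
10.0 [ 0.40719932 -0.23197431  0.16110213] [-0.38353711  1.69652588  0.24353954] [-7.56871873e-01  4.17506104e-01  1.87817643e+00 -1.69004786e-04
  8.48110246e-01 -7.39351386e-01] 0.08686015734683138
-0.9973693786025466
```

View pics/w7.png

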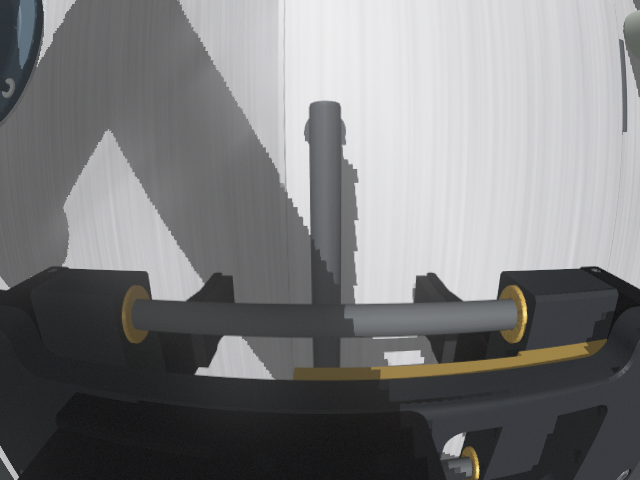

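View pics/s7.png

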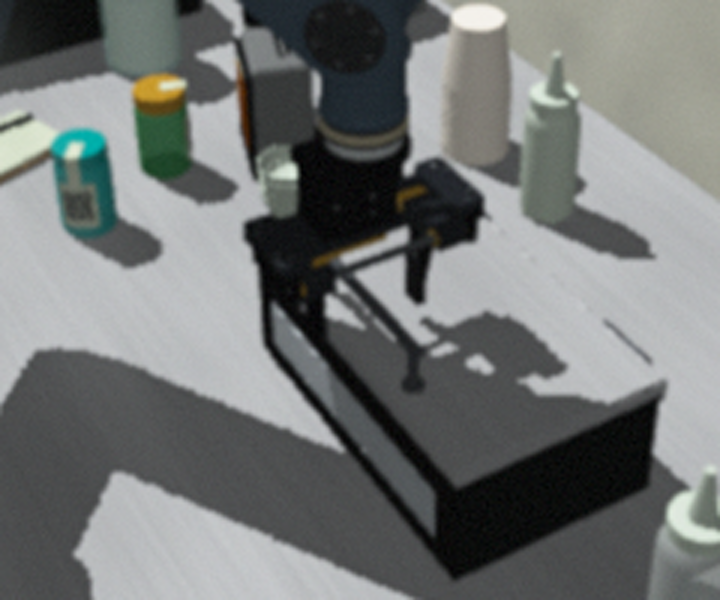

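Emit:
{"fn": "arm_command", "kwargs": {"plan": [[[0,0,0],0],[[0,0,0],0],[[0,0,0],0],[[0,0,0],0],[[0,0,0],0]], "fingers": -0.9, "force": 15}}

```text
time: 10.6
position: [0.4075, -0.2316, 0.1625]
tool_rot: [0.496, -0.504, 0.504, -0.496]
ft_force: [0.4, -0.3, -0.9]
grip_width: 0.055
```

Emit:
{"fn": "arm_command", "kwargs": {"plan": [[[0,0,0],0],[[0,0,0],0],[[0,0,0],0],[[0,0,0],0],[[0,0,0],0]]}}

```text
time: 11.1
position: [0.4074, -0.2316, 0.1622]
tool_rot: [-0.496, 0.504, -0.504, 0.496]
ft_force: [0.4, -0.4, -0.7]
grip_width: 0.0152
```

Emit:
{"fn": "arm_command", "kwargs": {"plan": [[[0,0,0],0],[[0,0,0],0],[[0,0,0],0]], "force": 15}}

```text
time: 11.4
position: [0.4081, -0.2317, 0.1623]
tool_rot: [0.495, -0.504, 0.505, -0.496]
ft_force: [3.1, 0.7, -1.7]
grip_width: 0.0113
```

Run:
```python
import numpy as np
th0=np.arctan2(.0465,.185);r=np.hypot(.185,.0465)
ya=np.radians(-1.0)
for th in np.r_[np.arange(0,1.5,.05),1.52]:
    x=-.185*np.cos(th)+.0465*np.sin(th)+.185; z=.185*np.sin(th)+.0465*np.cos(th)-.0465
    print(round(th,2),np.round([x*np.cos(ya)/.025,x*np.sin(ya)/.025,z/.025],2))
```

```text
0.0 [ 0. -0.  0.]
0.05 [ 0.1  -0.    0.37]
0.1 [ 0.22 -0.    0.73]
0.15 [ 0.36 -0.01  1.08]
0.2 [ 0.52 -0.01  1.43]
0.25 [ 0.69 -0.01  1.77]
0.3 [ 0.88 -0.02  2.1 ]
0.35 [ 1.09 -0.02  2.42]
0.4 [ 1.31 -0.02  2.73]
0.45 [ 1.55 -0.03  3.03]
0.5 [ 1.8  -0.03  3.32]
0.55 [ 2.06 -0.04  3.59]
0.6 [ 2.34 -0.04  3.85]
0.65 [ 2.63 -0.05  4.1 ]
0.7 [ 2.94 -0.05  4.33]
0.75 [ 3.25 -0.06  4.55]
0.8 [ 3.58 -0.06  4.74]
0.85 [ 3.91 -0.07  4.93]
0.9 [ 4.26 -0.07  5.09]
0.95 [ 4.61 -0.08  5.24]
1.0 [ 4.97 -0.09  5.37]
1.05 [ 5.33 -0.09  5.48]
1.1 [ 5.7  -0.1   5.58]
1.15 [ 6.07 -0.11  5.65]
1.2 [ 6.45 -0.11  5.71]
1.25 [ 6.83 -0.12  5.75]
1.3 [ 7.21 -0.13  5.77]
1.35 [ 7.59 -0.13  5.77]
1.4 [ 7.97 -0.14  5.75]
1.45 [ 8.35 -0.15  5.71]
1.52 [ 8.88 -0.16  5.62]
```

Emit:
{"fn": "arm_command", "kwargs": {"plan": [[[0.04,0,0.15],0],[[0.1,0,0.37],0],[[0.16,0,0.55],0],[[0.22,0,0.73],0],[[0.29,0,0.91],0]]}}

```text
time: 11.9
position: [0.4152, -0.2318, 0.1854]
tool_rot: [0.496, -0.504, 0.505, -0.496]
ft_force: [4.2, -0.6, -5.5]
grip_width: 0.0115
```

Run:
```python
from h import *
from rig import get_obs, camera
o=get_obs();print(o["time"],o["position"],o["ft_force"],o["moment"],o["grip_width"])
c=camera("side"); a=c["pixels"][:,:,::-1]
cv2.imwrite("pics/s8.png",cv2.resize(a[180:380,200:440],(720,600),interpolation=cv2.INTER_CUBIC))
```

```text
11.9 [ 0.41519263 -0.23176477  0.18537862] [ 4.22696897 -0.61230349 -5.51341815] [-0.10910046 -0.70899714  0.02340143] 0.011455656072475456
```

View pics/s8.png

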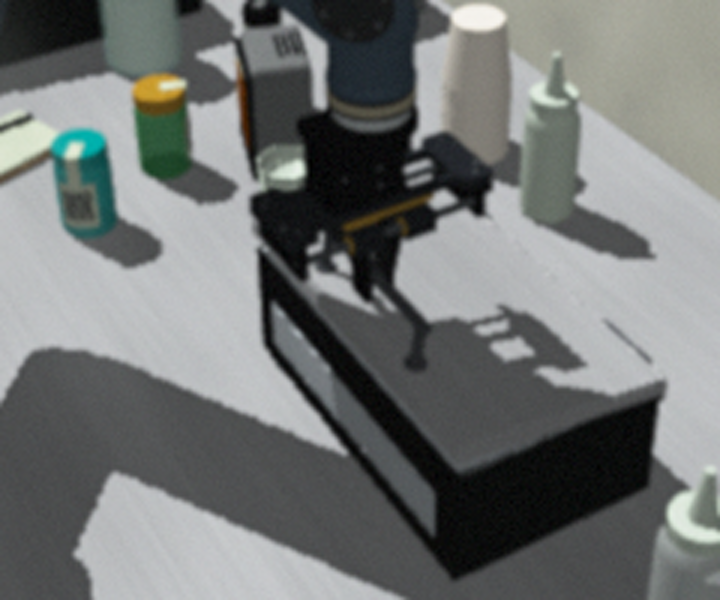

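Emit:
{"fn": "arm_command", "kwargs": {"plan": [[[0.15,0,0.35],0],[[0.31,0,0.69],0],[[0.49,-0.01,1.03],0],[[0.69,-0.01,1.35],0],[[0.91,-0.02,1.67],0]]}}

```text
time: 12.45
position: [0.4368, -0.2319, 0.2272]
tool_rot: [-0.496, 0.505, -0.503, 0.495]
ft_force: [1.4, -1.8, -3.2]
grip_width: 0.0112
```

Emit:
{"fn": "arm_command", "kwargs": {"plan": [[[0.23,0,0.3],0],[[0.47,0,0.6],0],[[0.73,-0.01,0.88],0],[[1.0,-0.02,1.14],0],[[1.28,-0.03,1.4],0]]}}

```text
time: 12.95
position: [0.4673, -0.2322, 0.2626]
tool_rot: [-0.497, 0.506, -0.502, 0.495]
ft_force: [-6.5, -0.1, 2.9]
grip_width: 0.0116
```

Emit:
{"fn": "arm_command", "kwargs": {"plan": [[[0.3,0,0.24],0],[[0.61,-0.01,0.46],0],[[0.93,-0.01,0.67],0],[[1.26,-0.02,0.86],0],[[1.6,-0.03,1.03],0]]}}

```text
time: 13.45
position: [0.508, -0.2327, 0.2895]
tool_rot: [-0.497, 0.505, -0.503, 0.495]
ft_force: [-6.2, 1.0, 5.7]
grip_width: 0.0112
```

Run:
```python
from h import *
from rig import get_obs, camera
o=get_obs();print(o["time"],o["position"],o["ft_force"],o["moment"],o["grip_width"])
c=camera("side"); a=c["pixels"][:,:,::-1]
cv2.imwrite("pics/s9.png",cv2.resize(a[180:380,200:440],(720,600),interpolation=cv2.INTER_CUBIC))
```

```text
13.45 [ 0.50802495 -0.23269341  0.28945852] [-6.15233701  1.04186215  5.72055955] [0.13649611 1.14752028 0.02573461] 0.011174397732819419
```

View pics/s9.png

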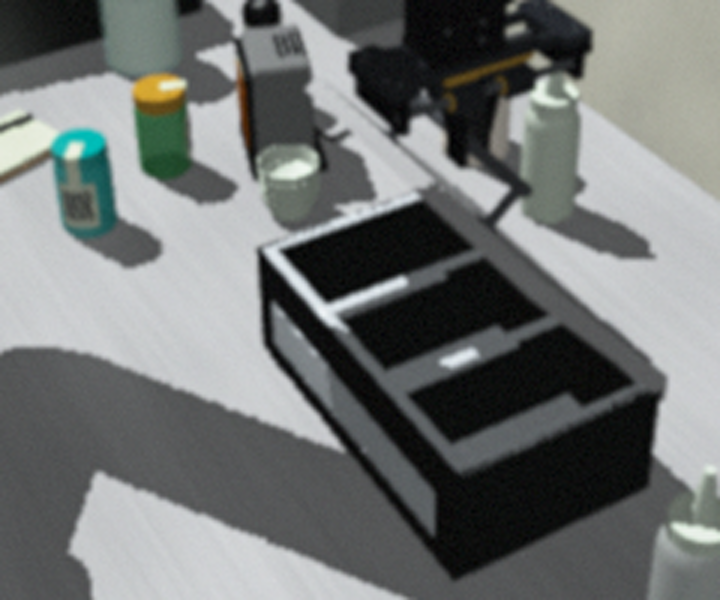

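Emit:
{"fn": "arm_command", "kwargs": {"plan": [[[0.35,0,0.18],0],[[0.71,-0.01,0.33],0],[[1.07,-0.01,0.46],0],[[1.43,-0.02,0.57],0],[[1.78,-0.03,0.66],0]]}}

```text
time: 14.0
position: [0.5549, -0.2333, 0.3043]
tool_rot: [-0.495, 0.504, -0.504, 0.496]
ft_force: [-3.2, 4.6, 1.6]
grip_width: 0.0114
```

Emit:
{"fn": "arm_command", "kwargs": {"plan": [[[0.32,0,0.04],0],[[0.63,0,0.08],0],[[0.93,-0.01,0.12],0],[[1.24,-0.02,0.13],0],[[1.54,-0.03,0.14],0]]}}

```text
time: 14.5
position: [0.5935, -0.2337, 0.307]
tool_rot: [-0.495, 0.505, -0.503, 0.497]
ft_force: [-0.4, 5.5, 3.7]
grip_width: 0.0114
```

Run:
```python
from h import *
from rig import get_obs, camera
o=get_obs();print(o["time"],o["position"],o["ft_force"],o["moment"],o["grip_width"])
c=camera("side"); a=c["pixels"][:,:,::-1]
cv2.imwrite("pics/s10.png",cv2.resize(a[120:380,240:500],(600,600),interpolation=cv2.INTER_CUBIC))
```

```text
14.5 [ 0.5935262  -0.2337185   0.30699402] [-0.43285562  5.51259496  3.67577198] [0.7579175  0.35069938 0.05622895] 0.01136851469730165
```

View pics/s10.png

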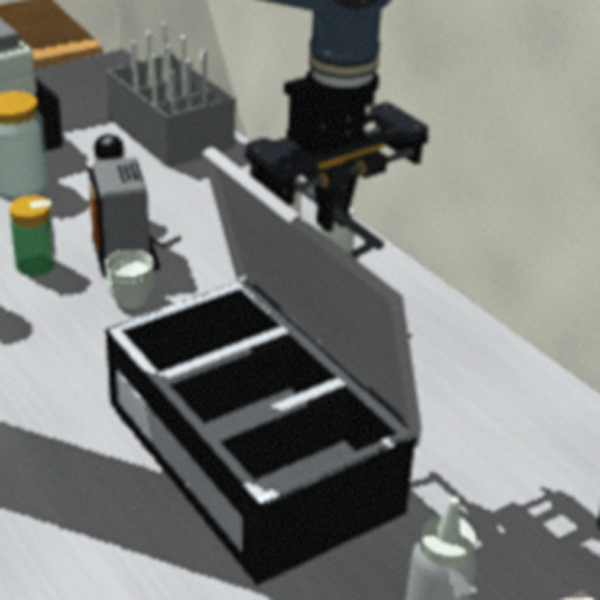

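Emit:
{"fn": "arm_command", "kwargs": {"plan": [[[0.3,0.02,0],0],[[0.58,0.04,-0.02],0],[[0.84,0.06,-0.05],0],[[1.06,0.08,-0.08],0],[[1.22,0.1,-0.11],0]]}}

```text
time: 15.05
position: [0.6238, -0.2342, 0.3046]
tool_rot: [0.496, -0.503, 0.505, -0.495]
ft_force: [-0.5, -3.1, 0.3]
grip_width: 0.0116
```

Emit:
{"fn": "arm_command", "kwargs": {"plan": [[[0.1,0,-0.02],0],[[0.18,0,-0.03],0],[[0.24,0,-0.05],0],[[0.26,0,-0.05],0],[[0.26,0,-0.05],0]]}}

```text
time: 15.55
position: [0.6295, -0.2342, 0.3037]
tool_rot: [0.496, -0.504, 0.505, -0.495]
ft_force: [-0.7, -5.8, 1.7]
grip_width: 0.0115
```

Run:
```python
from h import *
from rig import get_obs, camera
for n in ("side","wrist","top"):
    c=camera(n); pickle.dump(c,open(f"pics/{n}11.pkl","wb")); cv2.imwrite(f"pics/{n}11.png",c["pixels"][:,:,::-1])
    if n=="side": cv2.imwrite("pics/s11.png",cv2.resize(c["pixels"][120:380,240:500,::-1],(600,600),interpolation=cv2.INTER_CUBIC))
o=get_obs();print(o["time"],o["position"],o["ft_force"],o["moment"],o["grip_width"])
```

```text
15.7 [ 0.62940375 -0.23417975  0.30371501] [ 0.38601676 -5.14048152 -0.06048457] [-0.95735002  0.29297262 -0.0266256 ] 0.011311672121678088
```

View pics/s11.png

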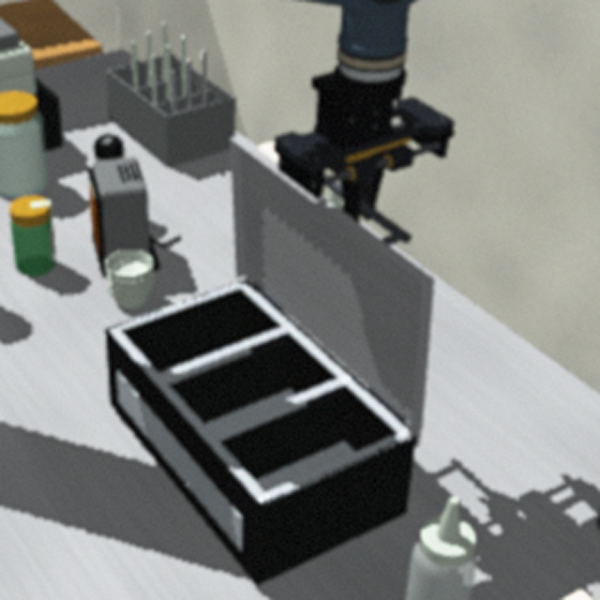

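View pics/top11.png

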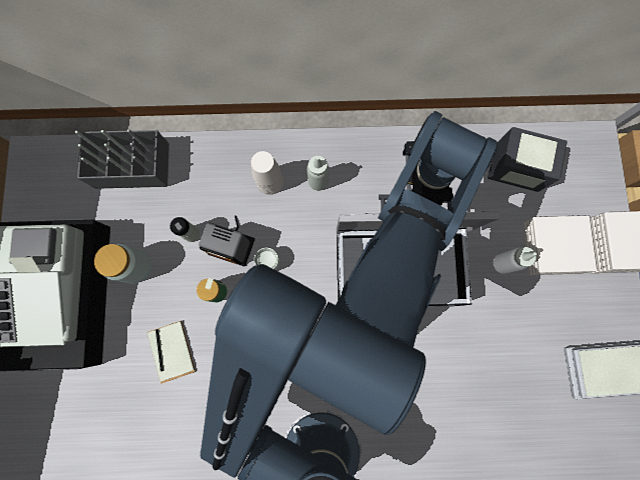

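View pics/wrist11.png

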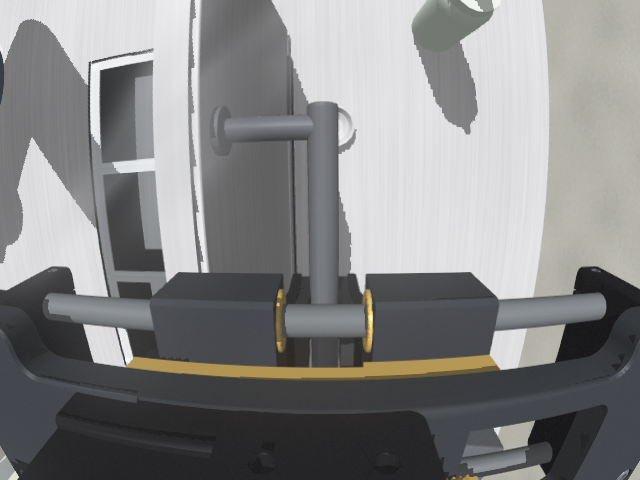

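Run:
```python
from h import *
np.set_printoptions(precision=4,suppress=True)
S=pickle.load(open("pics/side11.pkl","rb"));W=pickle.load(open("pics/wrist11.pkl","rb"))
a=cv2.imread("pics/side11.png")
cv2.imwrite("pics/c11.png",cv2.resize(a[160:330,320:450],(600,785),interpolation=cv2.INTER_CUBIC)[:600])
for yaw in (-.5,-1):
  for th in (1.42,1.47,1.52,1.57):
    y=np.radians(yaw);ex=np.array([np.cos(y),np.sin(y),0]);ey=np.array([-np.sin(y),np.cos(y),0]);ez=np.array([0,0,1.])
    H=np.array([.593,-.2345,.135])
    u=-np.cos(th)*ex+np.sin(th)*ez; n=np.sin(th)*ex+np.cos(th)*ez
    P=[H+u*.205+n*nn+s*.176*ey for s in (1,-1) for nn in (0,.005)]
    print(yaw,th,(proj(S,P)-[320,160]).round(1).tolist(), "bar",H+u*.185+n*.0465)
# bar from wrist
print(fatz(W,323,110,.3222),fatz(W,322,260,.3222))
```

```text
-0.5 1.42 [[16.8, 21.8], [18.3, 21.2], [99.6, 85.1], [101.3, 84.2]] bar [ 0.6112 -0.2347  0.3249]
-0.5 1.47 [[19.9, 20.5], [21.4, 19.9], [103.1, 83.3], [104.9, 82.5]] bar [ 0.6206 -0.2347  0.3237]
-0.5 1.52 [[23.1, 19.3], [24.6, 18.8], [106.7, 81.7], [108.4, 80.9]] bar [ 0.63   -0.2348  0.3221]
-0.5 1.57 [[26.2, 18.3], [27.7, 17.9], [110.2, 80.2], [111.9, 79.6]] bar [ 0.6394 -0.2349  0.32  ]
-1 1.42 [[17.2, 21.7], [18.7, 21.0], [99.0, 85.3], [100.7, 84.3]] bar [ 0.6112 -0.2348  0.3249]
-1 1.47 [[20.4, 20.4], [21.9, 19.7], [102.6, 83.5], [104.3, 82.6]] bar [ 0.6206 -0.235   0.3237]
-1 1.52 [[23.5, 19.2], [25.0, 18.7], [106.1, 81.8], [107.9, 81.1]] bar [ 0.63   -0.2351  0.3221]
-1 1.57 [[26.6, 18.2], [28.2, 17.8], [109.7, 80.4], [111.4, 79.8]] bar [ 0.6393 -0.2353  0.32  ]
[ 0.63   -0.1508  0.3222] [ 0.6285 -0.2107  0.3222]
```

View pics/c11.png

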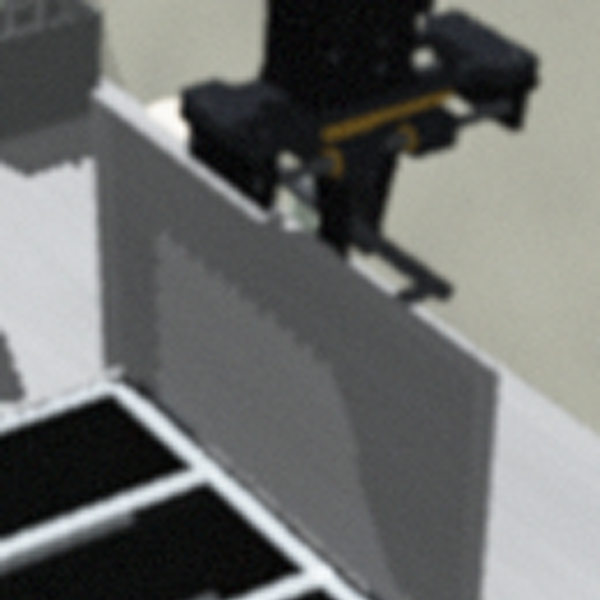

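Emit:
{"fn": "arm_command", "kwargs": {"plan": [[[0.01,-0.03,0],0],[[0.02,-0.05,0],0],[[0.02,-0.05,0],0],[[0.02,-0.05,0],0],[[0.02,-0.05,0],0]]}}

```text
time: 16.2
position: [0.63, -0.2342, 0.3036]
tool_rot: [0.496, -0.504, 0.504, -0.496]
ft_force: [-0.2, -4.2, 1.6]
grip_width: 0.0116
```

Emit:
{"fn": "arm_command", "kwargs": {"plan": [[[0,0,0],0],[[0,0,0],0],[[0,0,0],0],[[0,0,0],0],[[0,0,0],0]]}}

```text
time: 16.7
position: [0.63, -0.2342, 0.3036]
tool_rot: [0.496, -0.504, 0.504, -0.496]
ft_force: [-0.6, -4.8, 0.8]
grip_width: 0.0113
```

Run:
```python
from h import *
from rig import get_obs, camera
o=get_obs();print(o["time"],o["position"],o["ft_force"],o["moment"],o["grip_width"],abs(o["joint_velocities"]).max())
c=camera("side"); a=c["pixels"][:,:,::-1]
d0=cv2.imread("pics/side11.png"); print(np.abs(d0[220:330,230:300].astype(int)-a[220:330,230:300]).mean())
cv2.imwrite("pics/c12.png",cv2.resize(a[170:270,220:320],(600,600),interpolation=cv2.INTER_CUBIC))
```

```text
16.7 [ 0.63000376 -0.23418144  0.30358666] [-0.60973703 -4.78847981  0.75671194] [-0.94610038  0.28451029  0.03020713] 0.01132551297385539 0.001507193163121766
1.473982683982684
```

View pics/c12.png

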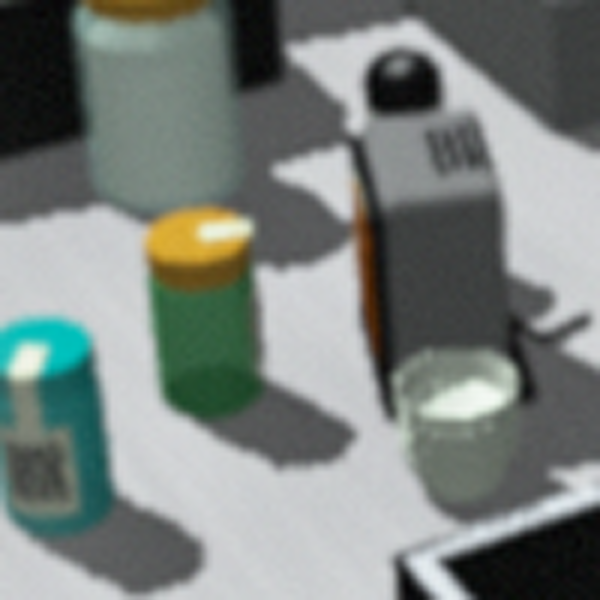

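```bash
python3 -c "
from rig import hand_in; print(hand_in())"
```

```text
the job is handed in; nothing more can be done
None
```

I turned the relish jar (the gold-capped green one) about -78° where it stood and let go of it. I then swung the station's lid up by its bar handle and handed in at 16.7 s with the gripper holding it still.

**Jar:** After release, the strip pointed along -17.4°. Pointing at the window centre needs about -16.2°, and square to the window about -19.2°. The cap centre had moved less than 1 mm, and the last side picture shows the jar upright with its strip towards the scanner.

**Lid:** The gripper path puts the lid at about 1.52 rad. The bar seen by the wrist camera gave about 1.51 and the plate corners in the side view about 1.50, each before a last 0.5 mm nudge towards 1.52. The arm was at rest at the end, with about 15 N of grip.

**Disagreements and leftovers:**
- The top camera placed the jar 3–4 mm away from where the wrist camera did. I used the wrist camera.
- A sideways force of about 5 N along the bar remained at the end. My small correction did not remove it.

The last pictures show no bystander moved. The arm hid the turquoise jar and the spoon in the final top view, but the final side view shows the turquoise jar in its place, and I did not touch the spoon.

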